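# Set the filter changer to the third click and switch the light on

## Task

The inspection light's filter changer is parked at its home end. With a fingertip, gently push its thumb lever along the slot, counting the clicks, and stop with the lever resting in the third click from home without ever going past it; then press the light's push button on the same unit fully down and let it come up again. Only push and press: do not pick up or shove the unit, and leave the loupe, jar and bottle near it where they are.

Things in the scene. Friction and masses are not known exactly. Their poses are not given: they have to be found in the camera images.
- filter_changer: Filter changer: grey aluminium box, 84 x 230 mm (its x, y), deck 54 mm above the bench, on a foot plate 112 x 246 x 8 mm; a black round port sticks out 30 mm at the back (+x). Stands loose, about 3.5 kg; slides if pushed with more than some 15 N. Origin: centre of the underside; z up. The lever's slot runs along its y axis at x = 0. Yaw within 0.4 rad.
- filter_lever (a joint): Lever position in m: 0 = home (parked here at the start), grows towards the unit's +y end. Sprung detents every 15 mm: third at 0.045, fifth (last) at 0.075. Each hump half-way between takes about 6 N; then the lever jumps ahead by itself by 7 to 10 mm into the next detent and the resistance vanishes. Let go, it settles in the nearest detent.
- lever_top (a point): Centre of the top of the thumb lever, an upright black ribbed blade on the deck: 24 mm (unit's x) by 12 mm (unit's y, the way it slides), 33 mm high over the deck. At home it is at y = -55 mm in the unit's frame; behind it the flat deck goes on to y = -115 mm, free for a finger. At the third click it is at y = -10 mm.
- light_button (a joint): Travel of the push button in m: 0 = up, 0.006 = fully down; sprung, about 5 N fully down.
- light_button_top (a point): Centre of the top of the black round push button (26 mm across) in a round grey housing, on the deck near the unit's +y end (at x = 0, y = +85 mm in the unit's frame). It is pressed straight down.
- loupe: Bystander: a black waisted loupe, 37 mm across, 38 mm high, standing loose behind the unit. Origin: centre of its underside.
- nut_jar: Bystander: a white jar with a screw lid, 44 mm across, 61 mm high, standing loose in front of the unit. Origin: centre of its underside.
- threadlock_bottle: Bystander: a slim bottle, 29 mm across, 96 mm high, standing loose behind the unit. Origin: centre of its underside.

How it is judged:
By the outcome, as a careful person would: the job done as asked, in the order asked, and still so for the second after the job is handed in, with the robot touching nothing.
It also fails if it takes over 64 s, if anything falls off the work surface, if the arm or the gripper's body presses on something with over 40 N, if the wrist force passes 120 N, or if a joint passes its speed limit or range.

## Robot

A 7-joint arm with a two-finger parallel gripper is mounted at the origin on a cart in front of the work surface, level with it; the furniture and walls round the work are solid. World frame = base frame: x ahead of the robot, y to its left, z up, the work surface at z = 0. Lengths are in m, angles in rad, forces in N, time in s.
With the tool pointing down it reaches from about 0.375 to 0.925 m from the base axis. Payload 3.1 kg.
Tool frame: the origin (TCP) lies between the finger pads; the fingertips stand 19 mm ahead of it and the grasp point (between the pads) is the TCP; z points along the fingers, y is the direction in which the jaws open and shut (so a half turn about z gives the same grasp; the last joint's range is limited). The gripper opens to 85 mm and grips with 20 to 120 N. Pads are 22 mm wide; open, the fingers measure 114 mm over their backs; the gripper's body (76 mm by 85 mm) begins 54 mm behind the grasp point. The pads swing forward as they close: fully open they stand 13 mm farther back than shut.
Start: joints at [-1.326, 0.383, 0.044, 1.598, -0.018, 1.161, -0.05], TCP at [0.218, 0.612, 0.25] pointing down, gripper open.
Joint ranges: [-2.61, 2.61], [-0.41, 2.15], [-1.48, 1.57], [0, 2.5], [-1.57, 4.71], [0.05, 1.97], [-2.85, 2.85]. Speed limits (rad/s): [2.79, 2.79, 3.14, 3.14, 3.14, 3.14, 3.14].

## Interface

Orientations are given as a unit quaternion [x, y, z, w].
In Python, from bench import move_ptp, movel, move_j, move_gripper, pause, inverse_kinematics, read_camera, camera_params, MotionError, sign_off, look_for, tip_of, read_time_s, read_qpos, read_joint_vel, read_effort, read_eef_pos, read_tcp_rot, read_ft_force, read_ft_torque, read_finger_gap gives the robot as it stands. Calls block until the motion is done:
- move_ptp(position, orientation): joint-space move of the TCP to a pose.
- movel(position, orientation=None, speed=0.15): straight line of the TCP; orientation=None keeps the orientation; speed is the mean speed in m/s.
- move_j(angles): joint-space move.
- move_gripper(opening, effort=None): finger opening in m; effort is the grip in N (None keeps the last); returns when the fingers have stopped.
- pause(seconds).
- inverse_kinematics(position, orientation): joint angles nearest the present ones, or None.
- read_camera(name): name is "side" or "top" or "wrist"; returns the picture (400x640x3 uint8, red, green, blue); there is no depth.
- camera_params(name): a dict with "K" (3x3 intrinsics, pixels), "camera_from_world" (4x4, takes a point from world to camera coordinates). Camera axes: x right, y down, z forward; pixel columns grow to the right and rows downward; lengths in m; the calibration is good to about 2 mm. The wrist camera is an equidistant fisheye: a pixel r from the principal point sees the ray r / f radians off the axis. A picture is of the moment at which its call begins: read the wrist's pose just before it. camera_params takes no time and is no camera call; for the wrist camera it gives the pose at the moment of the call.
A pose or a line that the arm cannot do raises MotionError and nothing moves.
- sign_off(): hands the job in, once; it reports no verdict.
Trained networks look in the newest picture that a camera, given by its name, has taken for a name from the list of things; names that differ only in an ending like _2 or _b are one class to them, and where a whole thing is asked for, a point or a joint stands for the part that bears it (a point fixed in the world has none). Each returns a list of dicts, best first, with "confidence" (0 to 1); they miss things now and then, are a little off and sometimes report something else, mostly with a low value. They report only what shows in the picture. A call takes as long as a camera call.
- look_for(camera, name): "at" ([column, row] in pixels, amid what is visible of it).
- tip_of(camera, name): "at" ([column, row] in pixels: a listed point, or the origin of a listed thing).
Readings, each from a call of its own:
- read_time_s(): time.
- read_qpos(): joint angles.
- read_joint_vel(): joint speeds.
- read_effort(): joint torques, N m.
- read_eef_pos(): TCP position.
- read_tcp_rot(): TCP orientation.
- read_ft_force(): force on the tool from outside, world axes, zero at the start.
- read_ft_torque(): the same for the moment, N m.
- read_finger_gap(): finger opening in m.
Only numpy, scipy, OpenCV 4.12 (cv2) and the standard library are available. Lean on these libraries where they do the work, as an engineer would, in place of code of your own. Each camera call takes 0.05 s, during which the arm holds its last target. There are 200 camera calls.

## Working session

There is one attempt and no reset: what is moved stays moved. The work goes in short steps, each a Python script; the robot and the scene stay as the last script left them, time stands still between calls to the robot, and variables do not carry over. Pictures are saved under pics/ and viewed, about 8 in all and at most 12, crops included, and the job is handed in when it is done.

```bash
mkdir -p pics; ls
python3 - <<'E'
from bench import *
import cv2,numpy as np
print(read_time_s(),read_ft_force(),read_tcp_rot())
for c in ("top","side"):
    im=read_camera(c); cv2.imwrite(f"pics/{c}0.png",im[:,:,::-1])
    p=camera_params(c); print(c,p["K"],p["camera_from_world"])
    for n in ("filter_changer","lever_top","light_button_top","loupe","nut_jar","threadlock_bottle"):
        print(n,[(np.round(d["at"],1),round(d["confidence"],2)) for d in tip_of(c,n)[:2]])
a=cv2.imread("pics/top0.png");b=cv2.imread("pics/side0.png")
cv2.imwrite("pics/both.png",cv2.resize(np.vstack([a,b]),None,fx=.74,fy=.74))
E
```

```text
pics
0.0 [-0.32005752  0.93436419 -0.46801784] [ 1.70499549e-01  9.85356853e-01 -1.32358454e-03 -1.56713189e-04]
top [[419.83816953   0.         314.62893475]
 [  0.         419.83816953 197.05304482]
 [  0.           0.           1.        ]] [[-0.06742089 -0.99772292 -0.00184563  0.07881383]
 [-0.97282778  0.06614905 -0.22187926  0.58658302]
 [ 0.22149611 -0.01316381 -0.9750724   0.78673449]
 [ 0.          0.          0.          1.        ]]
filter_changer [(array([364.7, 216.9]), 0.82)]
lever_top [(array([393. , 199.4]), 0.69)]
light_button_top [(array([327.5, 221.8]), 0.45)]
loupe [(array([376.4, 157. ]), 0.52)]
nut_jar [(array([385.5, 259.6]), 0.79)]
threadlock_bottle [(array([311.1, 180.1]), 0.57), (array([393.3, 199.4]), 0.2)]
side [[380.25766536   0.         318.96777589]
 [  0.         380.25766536 204.11222901]
 [  0.           0.           1.        ]] [[-0.98933591 -0.14416336 -0.02076966  0.58767096]
 [-0.063151    0.55306533 -0.83074105  0.09669935]
 [ 0.1312494  -0.82057033 -0.55627145  0.85268444]
 [ 0.          0.          0.          1.        ]]
filter_changer [(array([338.5, 211.6]), 0.71)]
lever_top [(array([334.4, 173.6]), 0.55)]
light_button_top [(array([343.6, 208.9]), 0.57), (array([333.4, 173.3]), 0.38)]
loupe [(array([291.8, 201.7]), 0.63)]
nut_jar []
threadlock_bottle [(array([298.6, 231.8]), 0.78)]
```

```bash
cat > h.py <<'E'
from bench import *
import cv2,numpy as np
from scipy.spatial.transform import Rotation as R
def at_z(cam,px,z,P=None):
    P=P or camera_params(cam); K=np.array(P["K"]);T=np.array(P["camera_from_world"])
    u=np.array([(px[0]-K[0,2])/K[0,0],(px[1]-K[1,2])/K[1,1]])
    if cam=="wrist":
        r=np.hypot(*u); d=np.array([*(u/r*np.sin(r)),np.cos(r)]) if r>1e-9 else np.array([0,0,1.])
    else: d=np.array([*u,1])
    d=T[:3,:3].T@d; o=-T[:3,:3].T@T[:3,3]
    return o+d*(z-o[2])/d[2]
E
python3 - <<'E'
from h import *
for c,n,p,z in [("top","unit",(364.7,216.9),0),("top","lever",(393,199.4),.087),("top","btn",(327.5,221.8),.062),("top","loupe",(376.4,157),0),("top","jar",(385.5,259.6),0),("top","bottle",(311,180),0),
 ("side","unit",(338.5,211.6),0),("side","lever",(334.4,173.6),.087),("side","btn",(343.6,208.9),.062),("side","loupe",(291.8,201.7),0),("side","bottle",(298.6,231.8),0)]:
    print(c,n,at_z(c,p,z).round(4))
E
```

```text
top unit [ 0.5542 -0.0673  0.    ]
top lever [ 0.5705 -0.115   0.087 ]
top btn [0.5387 0.0165 0.062 ]
top loupe [ 0.688  -0.1062  0.    ]
top jar [ 0.4597 -0.1026  0.    ]
top bottle [0.6447 0.0435 0.    ]
side unit [ 0.5538 -0.0764  0.    ]
side lever [ 0.5697 -0.1211  0.087 ]
side btn [ 5.346e-01 -4.000e-04  6.200e-02]
side loupe [ 0.6843 -0.1085  0.    ]
side bottle [0.641  0.0196 0.    ]
```

View pics/both.png

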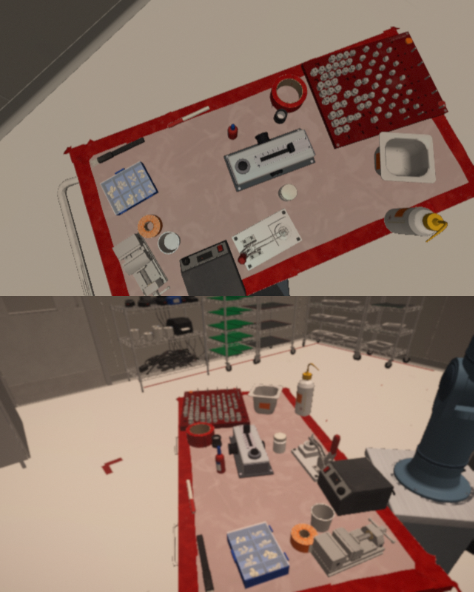

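The two views agree: the unit is near (0.556, -0.067), yaw about 0.24, with the lever at its -y end. In the top view the lever is at px (393,199) and the button at (327,222). Next I'll close the gripper and look from nearby.

```bash
cat >> h.py <<'E'
def quat(yaw,flip=1):   # tool down, tool x along flip*unit y
    uy=flip*np.array([-np.sin(yaw),np.cos(yaw),0]); z=np.array([0,0,-1.])
    return R.from_matrix(np.c_[uy,np.cross(z,uy),z]).as_quat()
E
python3 - <<'E'
from h import *
for f in (1,-1):
    q=inverse_kinematics([.556,-.06,.27],quat(.237,f)); print(f,q)
f=min((1,-1),key=lambda f:(lambda q:9 if q is None else abs(q[6]))(inverse_kinematics([.556,-.06,.27],quat(.237,f))))
print(f)
move_gripper(0.0,60)
move_ptp([.556,-.06,.27],quat(.237,f))
P=camera_params("wrist")
im=read_camera("wrist"); cv2.imwrite("pics/w1.png",im[:,:,::-1])
print(read_time_s(),read_finger_gap(),read_eef_pos(),P)
for n,z in [("filter_changer",0),("lever_top",.087),("light_button_top",.062),("loupe",0),("nut_jar",0),("threadlock_bottle",0)]:
    print(n,[(np.round(d["at"],1),round(d["confidence"],2),at_z("wrist",d["at"],z,P).round(4)) for d in tip_of("wrist",n)[:2]])
E
```

```text
1 [-0.70804183  0.25429269  0.86585435  1.82947734 -0.21113863  1.15363746
  0.46526354]
-1 [-1.02191033  0.53303869  1.39351369  1.83793922 -0.55482633  1.25161302
 -2.3687255 ]
1
4.175 -0.0003134425465999406 [ 0.55629155 -0.05852723  0.26984295] {'K': array([[309.70691629,   0.        , 322.41744434],
       [  0.        , 309.70691629, 206.41401509],
       [  0.        ,   0.        ,   1.        ]]), 'camera_from_world': array([[ 9.71322627e-01,  2.37764395e-01, -6.68021777e-04,
        -5.26968576e-01],
       [ 2.27124550e-01, -9.27017966e-01,  2.98416034e-01,
        -2.24048101e-01],
       [ 7.03334396e-02, -2.90009970e-01, -9.54435658e-01,
         3.42631812e-01],
       [ 0.00000000e+00,  0.00000000e+00,  0.00000000e+00,
         1.00000000e+00]])}
filter_changer [(array([321.4, 176.7]), 0.94, array([ 0.5568, -0.0637,  0.    ])), (array([322.2, 243.2]), 0.3, array([ 0.5801, -0.1547,  0.    ]))]
lever_top [(array([322.9, 245.6]), 0.77, array([ 0.5723, -0.1193,  0.087 ]))]
light_button_top [(array([319.2, 108.9]), 0.62, array([0.5342, 0.0199, 0.062 ])), (array([240.8, 190.3]), 0.39, array([ 0.4689, -0.0872,  0.062 ]))]
loupe [(array([400.1, 230.4]), 0.69, array([ 0.6814, -0.1109,  0.    ]))]
nut_jar [(array([240.4, 190.4]), 0.92, array([ 0.4553, -0.1069,  0.    ]))]
threadlock_bottle [(array([400.8, 117.4]), 0.71, array([0.6367, 0.0371, 0.    ]))]
```

View pics/w1.png

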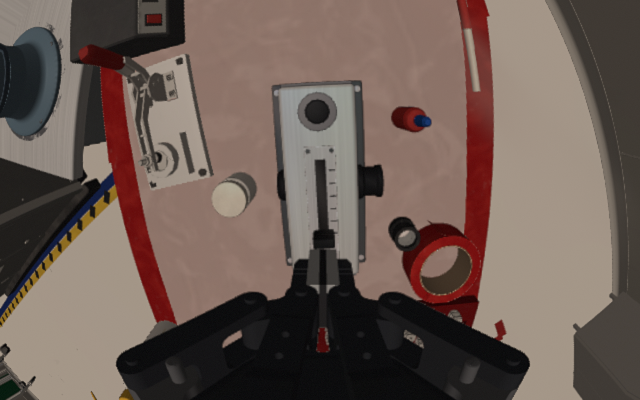

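The wrist view shows the lever at px (323,243), the button at (318,110) and the unit's axis almost vertical. The refined pose is centre (0.557, -0.064), yaw about 0.262. The lever-to-button distance is 0.144 m, against 0.140 m expected. Next I'll lower behind the lever.

```bash
cat >> h.py <<'E'
YAW=.262; C=np.array([.557,-.064,0]); Q=quat(YAW)
ux=np.array([np.cos(YAW),np.sin(YAW),0]); uy=np.array([-np.sin(YAW),np.cos(YAW),0])
def loc(p): d=np.array(p)-C; return np.array([d@ux,d@uy,p[2]])
def W(x,y,z): return C+x*ux+y*uy+[0,0,z]
E
python3 - <<'E'
from h import *
move_ptp(W(0,-.088,.15),Q)
f0=np.array(read_ft_force())
for z in (.11,.10,.095,.090):
    movel(W(0,-.088,z),Q,speed=.08 if z>.1 else .04); pause(.05)
    f=np.array(read_ft_force())-f0; print(z,f.round(2),loc(read_eef_pos()).round(4),read_time_s())
    if abs(f[2])>3: break
im=read_camera("wrist"); cv2.imwrite("pics/w2.png",im[150:400,160:480,::-1].repeat(2,0).repeat(2,1))
E
```

```text
0.11 [ 0.75 -0.31 -0.1 ] [ 1.000e-04 -8.830e-02  1.101e-01] 5.8333
0.1 [-0.31 -0.59 -0.74] [-0.0001 -0.088   0.0998] 6.2833
0.095 [ 0.75 -0.38 -0.43] [-0.0001 -0.0879  0.0948] 6.6083
0.09 [ 0.53 -0.9  -1.26] [-0.0001 -0.0879  0.0898] 6.9333
```

View pics/w2.png

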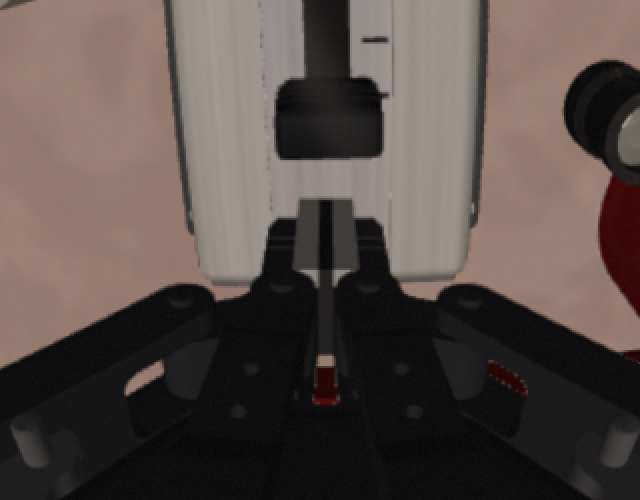

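The finger (crop px 325,230) is centred behind the lever (330,120) with a clear gap. I'll push in small steps to the second click.

```bash
cat > push.py <<'E'
from h import *
import sys,json
N,ymax=int(sys.argv[1]),float(sys.argv[2])
def force():
    v=[]
    for _ in range(4): v.append(np.array(read_ft_force())@uy); pause(.008)
    return np.mean(v)
f0=json.load(open("f0.json")) if len(sys.argv)>3 else force()
json.dump(float(f0),open("f0.json","w"))
y=loc(read_eef_pos())[1]; n=0; pk=0; log=[]
while y<ymax:
    y+=.001; movel(W(0,y,.09),Q,speed=.02)
    f=f0-force(); p=loc(read_eef_pos())[1]; log.append(f"{p*1e3:.1f}:{f:.1f}")
    pk=max(pk,f)
    if f>11: print("too hard"); break
    if pk>3 and f<1.2:
        n+=1; log.append(f"CLICK{n}"); pk=0
        if n==N: break
print(*log); print(read_time_s())
E
python3 push.py 2 -.052
```

```text
-87.0:0.6 -85.9:0.1 -85.0:-0.1 -84.0:0.4 -83.0:0.0 -81.9:0.6 -81.0:-0.2 -79.9:0.4 -79.0:0.6 -78.0:0.4 -76.9:0.3 -75.9:0.5 -74.9:0.5 -74.0:-0.0 -73.4:1.1 -72.8:2.7 -71.9:4.3 -70.9:5.4 -70.1:5.9 -69.2:5.3 -67.0:3.7 -63.7:0.2 CLICK1 -64.5:-0.1 -64.0:0.1 -63.0:0.2 -62.0:0.6 -61.0:0.7 -60.0:0.5 -58.9:0.1 -58.3:1.0 -57.8:2.7 -56.9:4.0 -56.0:5.4 -55.1:5.2 -54.2:5.9 -52.1:3.9 -48.6:0.5 CLICK2
17.5
```

Contact came at -73.5 and -58.5, so the 15 mm pitch shows cleanly. Now exactly one more click.

```bash
python3 push.py 1 -.0335 k
python3 - <<'E'
from h import *
y=loc(read_eef_pos())[1]
movel(W(0,y-.012,.09),Q,speed=.05); movel(W(0,y-.012,.16),Q,speed=.15)
movel(W(0,-.06,.27),Q,speed=.2)
P=camera_params("wrist"); im=read_camera("wrist"); cv2.imwrite("pics/w3.png",im[60:310,220:420,::-1].repeat(2,0).repeat(2,1))
for n,z in [("filter_changer",0),("lever_top",.087),("light_button_top",.062)]:
    for d in tip_of("wrist",n)[:1]: print(n,np.round(d["at"],1),d["confidence"],loc(at_z("wrist",d["at"],z,P)).round(4))
print(read_time_s())
E
```

```text
-47.1:0.6 -46.6:0.3 -45.6:0.3 -44.5:0.3 -43.6:0.7 -43.1:1.4 -42.4:3.2 -41.5:4.8 -40.5:5.2 -39.8:6.0 -38.8:5.8 -35.7:1.0 CLICK1
20.9667
lever_top [323.9 142.5] 0.84 [ 0.0008 -0.0112  0.087 ]
light_button_top [322.5  48.3] 0.96 [-0.0007  0.0879  0.062 ]
22.8583
```

View pics/w3.png

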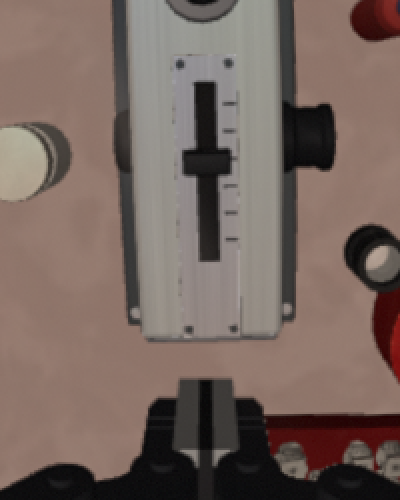

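The lever rests at y = -11 mm in the unit frame, where -10 is expected, and at the fourth tick counted from home, which is the third click. Before pressing, I'll locate the button from almost directly above to remove the height parallax.

```bash
cat > press.py <<'E'
from h import *
movel(W(0,.025,.22),Q,speed=.2); pause(.1)
P=camera_params("wrist"); T=np.array(P["camera_from_world"]); print("cam",loc(-T[:3,:3].T@T[:3,3]).round(3))
im=read_camera("wrist"); cv2.imwrite("pics/w4.png",im[:,:,::-1])
d=tip_of("wrist","light_button_top")[0]
b=loc(at_z("wrist",d["at"],.066,P)); print(d,b.round(4))
assert abs(b[0])<.004 and abs(b[1]-.085)<.005
x,y=b[0],(b[1]+.084)/2
movel(W(x,y,.13),Q,speed=.15); movel(W(x,y,.112),Q,speed=.05); pause(.1)
def fz():
    v=[]
    for _ in range(4): v.append(read_ft_force()[2]); pause(.008)
    return np.mean(v)
f0=fz(); z=.112; log=[]
while z>.068:
    z-=.001; movel(W(x,y,z),Q,speed=.02); f=fz()-f0
    log.append(f"{read_eef_pos()[2]*1e3:.1f}:{f:.1f}")
    if f>12: break
print(*log); print(loc(read_eef_pos()).round(4),read_time_s())
im=read_camera("wrist"); cv2.imwrite("pics/w5.png",im[:,:,::-1])
E
python3 press.py
```

```text
cam [0.001 0.1   0.345]
{'at': [319.8, 125.8], 'confidence': 0.9} [-0.0009  0.0877  0.066 ]
111.1:-0.5 109.9:0.0 109.0:-0.3 107.9:-0.4 107.0:0.2 106.0:0.1 104.9:-0.2 103.9:-0.1 103.0:0.4 101.9:-0.2 100.9:-0.0 99.9:-0.3 98.9:-0.1 97.9:-0.0 96.9:-0.1 95.9:-0.5 95.2:1.5 94.2:1.6 93.1:2.2 92.1:3.1 91.1:3.6 90.1:3.9 89.2:4.7 89.0:11.5 88.9:18.0
[-0.0006  0.0857  0.0889] 32.3
```

The button travelled about 6.2 mm (95.3 to 89.1), reached about 5 N and then hit a hard stop, so it is fully down. Now I'll release and check.

Run:
```python
from h import *
p=loc(read_eef_pos())
movel(W(p[0],p[1],.11),Q,speed=.04); movel(W(0,.08,.16),Q,speed=.15); movel(W(0,-.06,.27),Q,speed=.2); pause(.2)
P=camera_params("wrist"); im=read_camera("wrist"); cv2.imwrite("pics/w6.png",im[:,:,::-1])
for n,z in [("filter_changer",0),("lever_top",.087),("light_button_top",.066),("loupe",0),("nut_jar",0),("threadlock_bottle",0)]:
    for d in tip_of("wrist",n)[:1]: q=at_z("wrist",d["at"],z,P);print(n,np.round(d["at"],1),round(d["confidence"],2),q.round(4),loc(q).round(4))
print(read_time_s(),read_ft_force())
```

```text
filter_changer [323.9 128.6] 0.84 [ 0.559  -0.0647  0.    ] [ 0.0018 -0.0012  0.    ]
lever_top [321.7 142.6] 0.74 [ 0.5592 -0.0745  0.087 ] [-0.0006 -0.0107  0.087 ]
light_button_top [320.   46.4] 0.82 [0.5311 0.0222 0.066 ] [-0.0027  0.09    0.066 ]
nut_jar [238.3 140.1] 0.72 [ 0.4554 -0.1058  0.    ] [-0.109 -0.014  0.   ]
threadlock_bottle [406.9  69.1] 0.81 [0.6397 0.0402 0.    ] [0.1069 0.0792 0.    ]
35.15 [-1.00330519  0.31584459 -0.31564152]
```

View pics/w6.png

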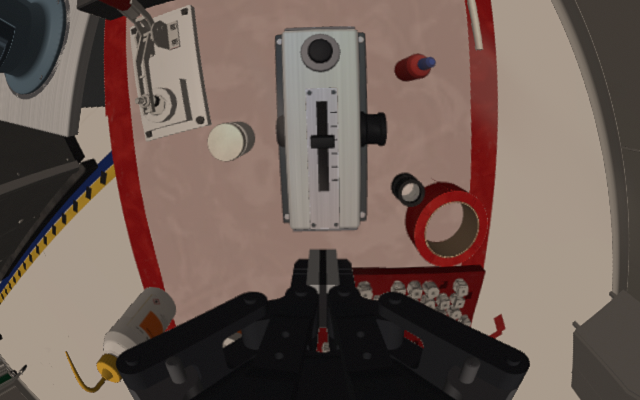

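The lever is at px (322,142), still in the third click. The button at (320,48) is free, the unit and neighbours haven't moved, and the arm is clear.

```bash
python3 -c "
from bench import *
sign_off(); print(read_time_s())"
```

```text
the job is handed in; nothing more can be done
the job is handed in; nothing more can be done
```

The filter lever is resting in the third click from home, the light button has been pressed fully down and released, and the job is handed in. The last clock reading before handing in was about 35 s.

- **Lever:** I pushed it with the closed fingertips in 1 mm steps. Three clicks showed in the force, each peaking at about 6 N and then dropping, with contacts 15 mm apart. I stopped at the third, before reaching it again. The last picture puts the lever at y ≈ -10.7 mm in the unit's frame, where -10 mm is expected, and at the third tick beyond home.
- **Button:** It travelled about 6.2 mm, reached about 5 N and then hit a hard stop. I pushed on to 18 N there to be sure it was fully down, then lifted off. I saw its release only as the finger moving clear and in the picture; I did not measure its height afterwards.
- **Surroundings:** The unit, jar and bottle measured within about 3 mm of where they were before, which is as fine as the cameras resolve. The last detection run did not report the loupe, but the picture shows it standing in its place.
- **Disagreement:** The camera put the button's y at 87–90 mm instead of the given 85 mm. I pressed at about 85.7 mm.

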